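Make up two bicycle wheel kits from loose stock

TASK

Make up the two bicycle kits on the bench: the large bearing, the patch tin and the folding multi-tool go into the three-cell box, and the small bearing and the brake shoe into the two-cell box, one part to a cell (any cell of its box), each lying flat on the cell floor the same way up as it lies now. Let the parts down close to the box rather than dropping them from a height, and leave the bell where it is.

Things in the scene. Friction and masses are not known exactly. Their poses are not given: they have to be found in the camera images.
- box3: grey open plastic box, three cells in a row, fixed to the bench: 244 mm long (its x), 112 mm wide (its y), 28 mm high, walls, dividers and floor 4 mm thick. Origin: centre of the underside. Each cell is 76 mm (x) by 104 mm (y) inside and 24 mm deep; cell centres at y = 0, x = -80, 0 and +80 mm. Its yaw differs by up to 0.2 rad from the bench's.
- box2: grey open plastic box, two cells in a row, fixed to the bench: 164 mm long (its x), 112 mm wide (its y), 28 mm high, walls, dividers and floor 4 mm thick. Origin: centre of the underside. Each cell is 76 mm (x) by 104 mm (y) inside and 24 mm deep; cell centres at y = 0, x = -40 and +40 mm. Its yaw differs by up to 0.2 rad from the bench's.
- bearing_large: steel ring bearing with a black seal, lying flat: 50 mm outer diameter, 25 mm bore, 18 mm high, about 130 g. Origin: centre of the underside, z up.
- bearing_small: the same kind of bearing but smaller: 33 mm outer diameter, 15 mm bore, 18 mm high, about 60 g. Origin: centre of the underside, z up.
- patch_tin: round closed aluminium tin with a white disc on the lid: 53 mm diameter, 26 mm high, about 80 g. Origin: centre of the underside, z up.
- multitool: folded pocket tool, black side plates with steel blades between: 78 mm long (x), 28 mm wide (y), 20 mm high, about 150 g. Grip it across the width. It fits a cell only with its length across the box (along the box's y). Origin: centre of the underside, z up.
- brake_shoe: black rubber brake block lying flat, 60 mm long (x), 20 mm wide (y), 14 mm high, with a steel stud, 8 mm thick (13 mm collar at its foot), standing up from its middle to 29 mm; about 60 g. Grip the block across the width, the stud then stands between the fingers. Origin: centre of the underside, z up.
- bell: chrome bicycle bell, a dome 50 mm across and 34 mm high with a small black striker tab reaching 40 mm from its centre along x; lies among the stock but belongs to neither kit: leave it alone. Origin: centre of the underside.
There are look-alikes about, which are no part of the job. Leave any brown or pink look-alike of the bearing_large alone. What is shaped like the multitool but green is not meant.

How it is judged:
By the outcome, as a careful person would: the job done as asked, in the order asked, and still so for the second after the job is handed in, with the robot touching nothing.
It also fails if it takes over 107 s, if anything falls off the work surface, if the arm or the gripper's body presses on something with over 40 N, if the wrist force passes 120 N, or if a joint passes its speed limit or range.

ROBOT

A 7-joint arm with a two-finger parallel gripper is mounted at the origin on the work surface. World frame = base frame: x ahead of the robot, y to its left, z up, the work surface at z = 0. Lengths are in m, angles in rad, forces in N, time in s.
With the tool pointing down it reaches from about 0.4 to 0.875 m from the base axis. Payload 19.3 kg.
Tool frame: the origin (TCP) lies midway between the tips of the shut fingers; the grasp point (between the pads) lies bot.pinch_z behind it (bot.pinch_z is the distance from the TCP to the grasp point, in m); z points along the fingers, y is the line along which they close (so a half turn about z gives the same grasp; the last joint's range is limited). The gripper opens to 85 mm and grips with 20 to 120 N. Pads are 22 mm wide; open, the fingers measure 114 mm over their backs; the gripper's body (76 mm by 85 mm) begins 54 mm behind the grasp point. The pads swing forward as they close: fully open they stand 13 mm farther back than shut.
Start: joints at [-1.266, 0.521, -0.036, 1.599, 0.021, 1.021, -0.113], TCP at [0.229, 0.582, 0.201] pointing down, gripper open.
Joint ranges: [-2.91, 2.91], [-0.3, 2.13], [-1.5, 1.42], [0.17, 2.43], [-1.26, 4.41], [0.16, 1.93], [-2.52, 2.52]. Speed limits (rad/s): [1.89, 1.89, 2.39, 2.39, 3.01, 3.01, 3.01].

INTERFACE

Orientations are given as [roll, pitch, yaw] about the fixed x, y, z axes, in that order (R = Rz(yaw) Ry(pitch) Rx(roll)).
In Python, from workcell import readout, grab_frame, camera_info, workorder, bot gives the robot as it stands. The module is installed in compiled form; this text tells all that it offers.
- The arm moves only by the tool drive_tool, never from a script. Its argument "targets" is a list of rows, each an object of numbers: "dx", "dy", "dz": the shift along the tool's x, y, z as a fraction of full scale; "yaw": the turn about the tool's z as a fraction of full scale; "fingers": the closure, from 0 (fully open) to 1 (shut). In form: [{"dx": .., "dy": .., "dz": .., "yaw": .., "fingers": ..}, ...]. A call has 1 to 20 rows; each row shifts and turns the commanded pose from where the row before left it, along the tool's axes as they then stand; what a row does not reach is not made up. Full scale, the value 1, is 0.1 m for a shift and 90 degrees for a turn. A row lasts 1/10 s, in which the tool goes at most 50 mm and 8.59 degrees, less where a joint would pass 70% of its speed; a pose out of reach is approached as far as the arm can. A call with a number of a shift or a turn outside -1 to 1 is refused whole. A call with a gripper value outside its range is refused whole. The fingers move at their own pace and stop on an object; "squeeze" is the grip in N (left out, the last holds). Time passes only in rows, so rows that do not move let the fingers close. It gives the time, the measured TCP pose, the force, the opening and the grip force at its end, in the units of the state.
- readout.observe(): the state, without advancing time (a new reading comes with each control period).
- grab_frame(name): name is "scene" or "top"; returns the picture (420x560x3 uint8, blue, green, red); there is no depth.
- camera_info(name): a dict with "fx", "fy", "cx", "cy" (pixels), "D" ([k1, k2, p1, p2, k3] as OpenCV has them; the pictures are not rectified), "T" (4x4, takes a point from camera to world coordinates). Camera axes: x right, y up, looking along -z (the intrinsics and any distortion apply to the point x, -y, -z); pixel columns grow to the right and rows downward; lengths in m; the calibration is good to about 2 mm. A picture is of the moment at which its call begins. camera_info takes no time and is no camera call.
- workorder.job_done(): hands the job in; it is judged then, once.
The state is a dict: "clock": time; "qpos": joint angles; "qd": joint speeds; "joint_efforts": joint torques, N m; "position": TCP position; "tool_rot": TCP orientation; "force": force on the tool from outside, world axes, zero at the start; "moment": the same for the moment, N m; "grip_width": finger opening in m; "finger_force": force on a finger pad.
Only numpy, scipy, OpenCV 4.12 (cv2) and the standard library are available. Lean on these libraries where they do the work, as an engineer would, in place of code of your own. Each camera call takes 0.05 s, during which the arm holds its last target. There are 200 camera calls.

## Working session

There is one attempt and no reset: what is moved stays moved. The work goes in short steps, Python scripts to look and compute and a tool call to move; the robot and the scene stay as the last step left them, time stands still between calls to the robot, and variables do not carry over. Pictures are saved under pics/ and viewed, at most 14 in all, crops included, and the job is handed in when it is done.

Besides the shell and the picture viewer there is one more tool, called after "Emit:" in YAML: its name, and indented under it one key for each argument. drive_tool: Moves the arm, as the interface text tells. Shift numbers are shares of 0.1 m and turn numbers shares of 90 degrees, none past 1 either way. Its arguments: {"type":"object","properties":{"targets":{"type":"array","items":{"type":"object","properties":{"dx":{"type":"number","minimum":-1,"maximum":1},"dy":{"type":"number","minimum":-1,"maximum":1},"dz":{"type":"number","minimum":-1,"maximum":1},"yaw":{"type":"number","minimum":-1,"maximum":1},"fingers":{"type":"number"}}}},"squeeze":{"type":"number"}},"required":["targets"]}

```bash
mkdir -p pics; python3 - <<'E'
from workcell import readout, grab_frame, camera_info, bot
import cv2
for n in ("top","scene"):
    cv2.imwrite(f"pics/{n}0.png",grab_frame(n)); c=camera_info(n); print(n,{k:(v if k!='T' else [list(map(lambda a:round(float(a),4),r)) for r in v]) for k,v in c.items()})
print(bot.pinch_z); s=readout.observe(); print(s)
E
```

```text
top {'fx': 462.3920122412747, 'fy': 462.3920122412747, 'cx': 279.6884601044097, 'cy': 212.4152560580968, 'D': array([-0.12164398,  0.        ,  0.        ,  0.        ,  0.        ]), 'T': [[-0.016, 0.9852, -0.1706, 0.3026], [-0.9998, -0.014, 0.0129, -0.0017], [0.0103, 0.1708, 0.9852, 1.097], [0.0, 0.0, 0.0, 1.0]]}
scene {'fx': 429.02855363818657, 'fy': 429.02855363818657, 'cx': 281.26958467758135, 'cy': 217.94856645970927, 'D': array([0.00152232, 0.        , 0.        , 0.        , 0.        ]), 'T': [[0.34, -0.8096, 0.4785, 0.9828], [0.9403, 0.2841, -0.1876, -0.2016], [0.0159, 0.5137, 0.8578, 0.9066], [0.0, 0.0, 0.0, 1.0]]}
0.0187
{'clock': 0.1, 'qpos': array([-1.26617075,  0.52193722, -0.03630891,  1.5999683 ,  0.02116609,
        1.02107827, -0.11278807]), 'qd': array([-0.00171602, -0.00065404, -0.00047791, -0.00253427, -0.00050289,
       -0.00152029, -0.0001757 ]), 'joint_efforts': array([ 3.63813037e-03, -9.28492928e+01,  1.98400967e+00, -3.70538270e+01,
        1.81233720e-02,  5.37702625e-03,  3.99473026e-05]), 'position': array([0.22873036, 0.58128102, 0.20088801]), 'tool_rot': array([-3.14058631e+00,  5.06187330e-05,  2.76673458e+00]), 'force': array([ 0.53175296, -0.96852454, -0.4248884 ]), 'moment': array([ 0.03059092, -0.07044097,  0.02519536]), 'finger_force': 0.0, 'grip_width': 0.08543747428187602}
```

View pics/top0.png

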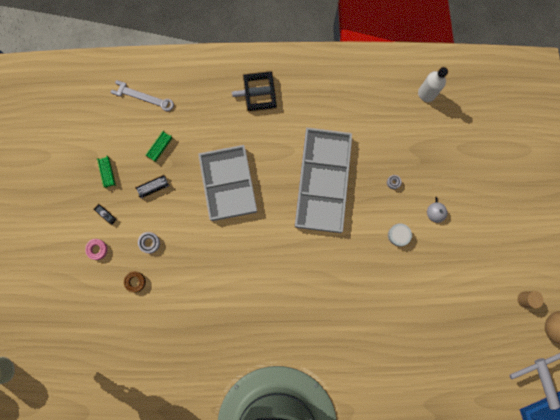

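View pics/scene0.png

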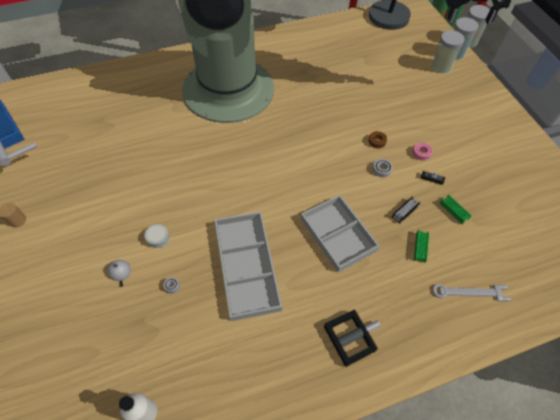

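The top view shows these parts:
- Boxes: two-cell box at (229,184), three-cell box at (325,181).
- Large bearing candidates: steel ring (148,243), pink (96,250) and brown (135,282). The steel one fits the description.
- Multi-tool candidates: black (152,187), green (160,146) and green (107,172). The black one fits.
- Other parts: brake shoe (105,214), small bearing (394,183), tin (400,236) and bell (437,211).

I'll measure these now and confirm with one enlarged crop.

```bash
cat > h.py <<'E'
import numpy as np, cv2
from workcell import camera_info, grab_frame, readout
def ray(n,uv):
    c=camera_info(n);K=np.array([[c['fx'],0,c['cx']],[0,c['fy'],c['cy']],[0,0,1]])
    p=cv2.undistortPoints(np.asarray(uv,float).reshape(-1,1,2),K,np.array(c['D'])).reshape(-1,2)
    T=np.array(c['T']); d=np.c_[p[:,0],-p[:,1],-np.ones(len(p))]@T[:3,:3].T
    return T[:3,3],d
def plane(n,uv,z):
    o,d=ray(n,uv); return o+d*((z-o[2])/d[:,2])[:,None]
def pix(n,P):
    c=camera_info(n);T=np.array(c['T']);q=(np.atleast_2d(P)-T[:3,3])@T[:3,:3]
    K=np.array([[c['fx'],0,c['cx']],[0,c['fy'],c['cy']],[0,0,1]])
    return cv2.projectPoints(q*[1,-1,-1],np.zeros(3),np.zeros(3),K,np.array(c['D']))[0].reshape(-1,2)
E
python3 - <<'E'
from h import *
for n in ("top","scene"):
    im=cv2.imread(f"pics/{n}0.png")
    b=im.astype(int); wood=(b[:,:,2]-b[:,:,0])  # wood is strongly red>blue
    hsv=cv2.cvtColor(im,cv2.COLOR_BGR2HSV)
    m=(hsv[:,:,1]<80).astype(np.uint8)
    cn,_=cv2.findContours(m,cv2.RETR_EXTERNAL,cv2.CHAIN_APPROX_NONE)
    print(n)
    for c in cn:
        a=cv2.contourArea(c)
        if 40<a<9000:
            P=plane(n,c.reshape(-1,2),0.02); r=cv2.minAreaRect((P[:,:2]*1000).astype(np.float32))
            cc=cv2.moments(c); uv=(cc['m10']/cc['m00'],cc['m01']/cc['m00'])
            print(np.round(uv,1),a,np.round(r[0]),np.round(r[1]),round(r[2]),"cen",np.round(plane(n,uv,.01)[0,:2]*1000))
t=cv2.imread("pics/top0.png"); s=cv2.imread("pics/scene0.png")
A=cv2.resize(t[130:310,80:270],None,fx=3,fy=3,interpolation=cv2.INTER_CUBIC)
cv2.imwrite("pics/c1.png",A)
E
```

```text
top
[276.5 396.7] 4760.0 [77. -2.] [264. 119.] 89 cen [66. -2.]
[  5.8 369.8] 280.0 [120. 634.] [61. 37.] 1 cen [119. 643.]
[543.1 378.9] 742.5 [  73. -613.] [131. 133.] 87 cen [  76. -642.]
[148.2 242.3] 358.5 [422. 296.] [53. 50.] 89 cen [423. 298.]
[399.6 234.5] 419.5 [ 431. -300.] [55. 56.] 43 cen [ 433. -302.]
[104.2 213.7] 140.0 [491. 404.] [57. 18.] 50 cen [494. 409.]
[436.7 211.9] 308.5 [ 485. -394.] [49. 50.] 42 cen [ 487. -398.]
[152.  185.9] 290.5 [557. 290.] [30. 76.] 22 cen [561. 293.]
[393.7 181.5] 154.0 [ 561. -292.] [37. 32.] 89 cen [ 563. -296.]
[227.  182.7] 3256.0 [565. 109.] [172. 117.] 10 cen [566. 110.]
[323.6 180.2] 4736.5 [ 570. -123.] [116. 251.] 82 cen [ 569. -124.]
[142.8  96.2] 493.0 [792. 325.] [169.  39.] 69 cen [795. 327.]
[257.8  90.1] 969.0 [797.  47.] [ 97. 107.] 7 cen [805.  34.]
[432.   85.5] 566.5 [ 818. -415.] [ 51. 112.] 53 cen [ 817. -414.]
[506.3  21.9] 4734.5 [1002. -652.] [174. 339.] 1 cen [1014. -648.]
scene
[137.6 407.2] 815.0 [ 789. -406.] [75. 46.] 70 cen [ 789. -409.]
[492.3 391.9] 8123.5 [1016.  209.] [459. 129.] 90 cen [997. 251.]
[351.2 336.5] 1654.0 [803.  46.] [ 93. 110.] 6 cen [804.  34.]
[471.1 291.5] 704.0 [806. 320.] [170.  39.] 70 cen [802. 328.]
[171.  284.9] 208.5 [ 569. -294.] [35. 39.] 77 cen [ 565. -295.]
[118.9 270.1] 381.5 [ 495. -396.] [56. 49.] 38 cen [ 490. -398.]
[156.7 235.5] 467.5 [ 436. -297.] [68. 56.] 27 cen [ 431. -300.]
[246.7 266.1] 5204.5 [ 571. -122.] [117. 258.] 82 cen [ 577. -123.]
[405.3 209.4] 277.5 [566. 288.] [29. 82.] 22 cen [561. 293.]
[339.2 232.6] 3328.5 [567. 108.] [177. 126.] 10 cen [567. 111.]
[432.9 176.6] 136.0 [498. 405.] [53. 34.] 47 cen [495. 410.]
[382.2 167.4] 289.0 [431. 293.] [51. 62.] 53 cen [425. 298.]
[ 13. 151.] 321.5 [ -20. -587.] [ 90. 253.] 89 cen [  53. -607.]
[387.1  13. ] 1023.5 [-155.  597.] [178. 155.] 72 cen [-168.  616.]
```

View pics/c1.png

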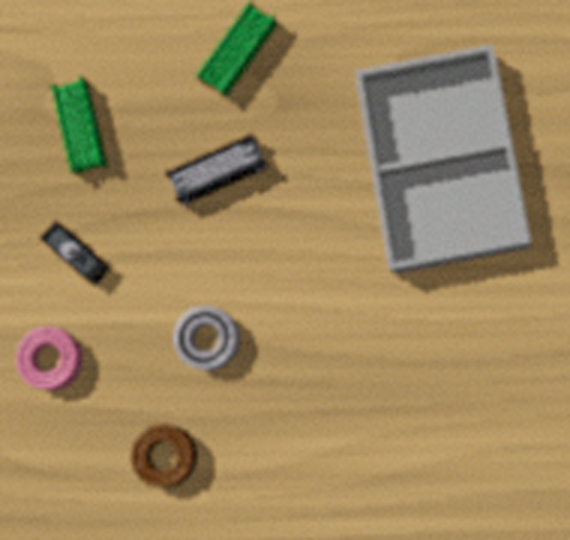

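The enlarged crop shows the steel ring with a dark seal at (206,338), so (148,243) in the full picture is the large bearing. The black and steel multi-tool at (218,170) is (152,187) in full. Both views agree to about 2 mm and the sizes match. I'm moving to above the large bearing.

```bash
cat > p.py <<'E'
# usage: p.py yaw_deg x y z (mm): remaining motion in tool axes after turning
import sys,numpy as np
from workcell import readout
s=readout.observe(); p=np.array(s['position'])*1000; y=np.degrees(s['tool_rot'][2])
Y,*t=map(float,sys.argv[1:]); a=np.radians(Y); d=np.array(t)-p
w=(Y-y+180)%360-180
print("t%.2f"%s['clock'],"pos",p.round(1),"yaw %.1f"%y,"q",np.round(s['qpos'],2)[[0,6]],"| turn units %.3f"%(-w/90),
 "dx %.3f dy %.3f dz %.3f (units)"%((d[0]*np.cos(a)+d[1]*np.sin(a))/100,(d[0]*np.sin(a)-d[1]*np.cos(a))/100,-d[2]/100),"w %.1f"%(s['grip_width']*1000))
E
python3 p.py 172 424 298 90
```

```text
t0.10 pos [228.7 581.3 200.9] yaw 158.5 q [-1.27 -0.11] | turn units -0.150 dx -2.328 dy -2.533 dz 1.109 (units) w 85.4
```

Emit:
drive_tool:
  targets:
    - {"yaw":-0.075,"dz":0.1,"fingers":0.2}
    - {"yaw":-0.075,"dz":0.1,"fingers":0.2}
    - {"dx":-0.23,"dy":-0.25,"dz":0.09}
    - {"dx":-0.23,"dy":-0.25,"dz":0.09}
    - {"dx":-0.23,"dy":-0.25,"dz":0.09}
    - {"dx":-0.23,"dy":-0.25,"dz":0.09}
    - {"dx":-0.23,"dy":-0.25,"dz":0.09}
    - {"dx":-0.23,"dy":-0.25,"dz":0.09}
    - {"dx":-0.23,"dy":-0.25,"dz":0.09}
    - {"dx":-0.23,"dy":-0.25,"dz":0.09}
    - {"dx":-0.23,"dy":-0.25,"dz":0.09}
    - {"dx":-0.23,"dy":-0.25,"dz":0.09}
    - {}
    - {}

```text
invalid input
```

```bash
python3 p.py 172 424 298 4
```

```text
t0.10 pos [228.7 581.3 200.9] yaw 158.5 q [-1.27 -0.11] | turn units -0.150 dx -2.328 dy -2.533 dz 1.969 (units) w 85.4
```

Emit:
drive_tool:
  targets:
    - {"dx":0,"dy":0,"dz":0.1,"yaw":-0.075,"fingers":0.2}
    - {"dx":0,"dy":0,"dz":0.1,"yaw":-0.075,"fingers":0.2}
    - {"dx":-0.23,"dy":-0.25,"dz":0.09,"yaw":0,"fingers":0.2}
    - {"dx":-0.23,"dy":-0.25,"dz":0.09,"yaw":0,"fingers":0.2}
    - {"dx":-0.23,"dy":-0.25,"dz":0.09,"yaw":0,"fingers":0.2}
    - {"dx":-0.23,"dy":-0.25,"dz":0.09,"yaw":0,"fingers":0.2}
    - {"dx":-0.23,"dy":-0.25,"dz":0.09,"yaw":0,"fingers":0.2}
    - {"dx":-0.23,"dy":-0.25,"dz":0.09,"yaw":0,"fingers":0.2}
    - {"dx":-0.23,"dy":-0.25,"dz":0.09,"yaw":0,"fingers":0.2}
    - {"dx":-0.23,"dy":-0.25,"dz":0.09,"yaw":0,"fingers":0.2}
    - {"dx":-0.23,"dy":-0.25,"dz":0.09,"yaw":0,"fingers":0.2}
    - {"dx":-0.23,"dy":-0.25,"dz":0.09,"yaw":0,"fingers":0.2}
    - {"dx":0,"dy":0,"dz":0,"yaw":0,"fingers":0.2}

```text
clock: 1.4
position: [0.4238, 0.2975, 0.0903]
tool_rot: [-3.139, -0.0, 2.997]
force: [-1.2, -0.1, 1.0]
grip_width: 0.0686
finger_force: 0.0
```

```bash
python3 p.py 172 424 298 4
```

```text
t1.40 pos [423.8 297.5  90.3] yaw 171.7 q [-0.68  0.65] | turn units -0.003 dx -0.001 dy 0.005 dz 0.863 (units) w 68.6
```

Emit:
drive_tool:
  targets:
    - {"dx":0,"dy":0,"dz":0.25,"yaw":0,"fingers":0.2}
    - {"dx":0,"dy":0,"dz":0.3,"yaw":0,"fingers":0.2}
    - {"dx":0,"dy":0,"dz":0.2,"yaw":0,"fingers":0.2}
    - {"dx":0,"dy":0,"dz":0.12,"yaw":0,"fingers":0.2}
    - {"dx":0,"dy":0,"dz":0,"yaw":0,"fingers":0.2}
    - {"dx":0,"dy":0,"dz":0,"yaw":0,"fingers":0.6}
    - {"dx":0,"dy":0,"dz":0,"yaw":0,"fingers":0.6}
    - {"dx":0,"dy":0,"dz":0,"yaw":0,"fingers":0.6}
    - {"dx":0,"dy":0,"dz":0,"yaw":0,"fingers":0.6}
    - {"dx":0,"dy":0,"dz":0,"yaw":0,"fingers":0.6}
    - {"dx":0,"dy":0,"dz":0,"yaw":0,"fingers":0.6}
  squeeze: 40

```text
clock: 2.5
position: [0.422, 0.3021, 0.0045]
tool_rot: [3.141, 0.0, 3.002]
force: [0.2, -0.4, 0.3]
grip_width: 0.0343
finger_force: 0.0
```

```bash
python3 p.py 172 491 -111 90
```

```text
t2.50 pos [422.  302.1   4.5] yaw 172.0 q [-0.69  0.62] | turn units 0.000 dx -1.259 dy -3.995 dz -0.855 (units) w 34.3
```

```bash
python3 - <<'E'
from h import *
s=readout.observe(); print(s['position'],s['grip_width'],s['clock'])
t=grab_frame("top"); s=grab_frame("scene")
a=cv2.resize(t[160:310,60:210],(400,400),interpolation=cv2.INTER_CUBIC); b=cv2.resize(s[60:260,280:480],(400,400),interpolation=cv2.INTER_CUBIC)
cv2.imwrite("pics/c2.png",np.hstack([a,b]))
E
```

```text
[0.42196137 0.30214318 0.00454915] 0.0343330003702821 2.5
```

View pics/c2.png

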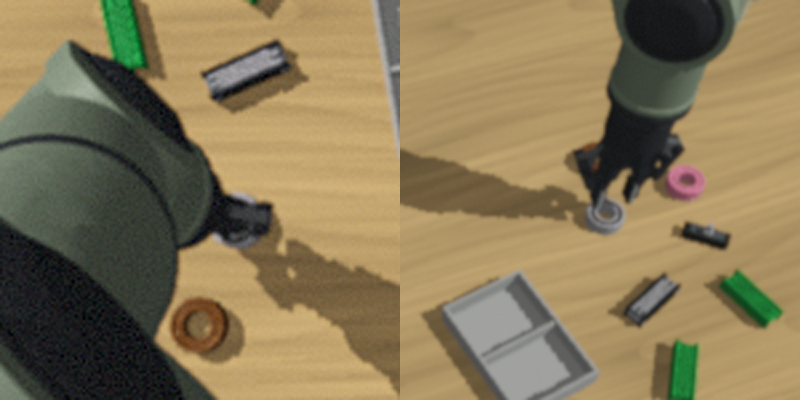

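```bash
python3 - <<'E'
from h import *
P=np.array([[.424,.319,.005],[.4196,.285,.005],[.424,.298,.018],[.422,.302,.1]])
t=grab_frame("top"); s=grab_frame("scene")
out=[]
for n,im,(x,y) in (("top",t,(110,200)),("scene",s,(340,110))):
    uv=pix(n,P); print(n,uv.round(1).tolist())
    c=cv2.resize(im[y:y+80,x:x+80],(400,400),interpolation=cv2.INTER_CUBIC)
    for (u,v),col in zip(uv,((0,0,255),(0,255,255),(0,255,0),(255,0,255))): cv2.circle(c,(int((u-x+.5)*5),int((v-y+.5)*5)),4,col,2)
    out.append(c)
cv2.imwrite("pics/c3.png",np.hstack(out))
s=readout.observe(); print(s['position'],s['qpos'],s['force'])
E
```

```text
top [[140.0, 242.3], [154.0, 244.0], [147.2, 241.6], [135.3, 238.5]]
scene [[388.7, 166.2], [376.5, 168.4], [382.7, 165.3], [391.1, 143.6]]
[0.42188563 0.30207064 0.00437283] [-0.69319284  0.66208082 -0.05741392  2.00915126  0.07758388  0.47247921
  0.62394106] [ 0.1754745   0.17129495 -0.13037673]
```

View pics/c3.png

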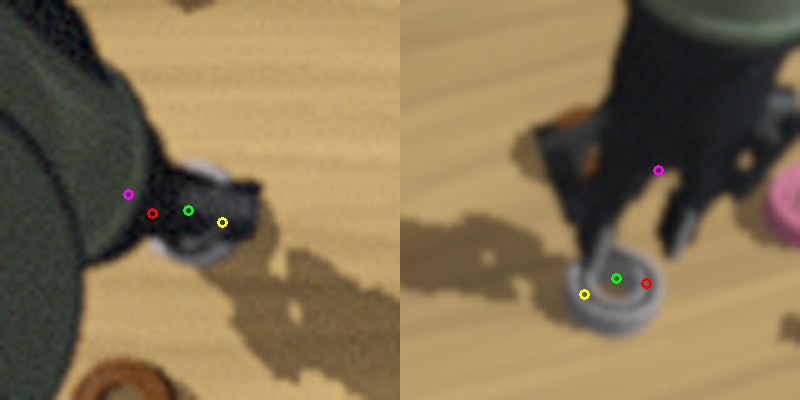

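The scene crop shows the ring unmoved at (382,167). The fingers closed to 34 mm beside or above it, and the tips sit away from the projected marks. I'll lift, shut the fingers, and compare the tip in both views with the reported TCP.

Emit:
drive_tool:
  targets:
    - {"dx":0,"dy":0,"dz":-0.2,"yaw":0,"fingers":0.6}
    - {"dx":0,"dy":0,"dz":-0.3,"yaw":0,"fingers":1}
    - {"dx":0,"dy":0,"dz":-0.3,"yaw":0,"fingers":1}
    - {"dx":0,"dy":0,"dz":0,"yaw":0,"fingers":1}
    - {"dx":0,"dy":0,"dz":0,"yaw":0,"fingers":1}

```text
clock: 3.2
position: [0.4221, 0.3022, 0.0848]
tool_rot: [3.141, 0.001, 3.002]
force: [-0.8, -0.8, -0.3]
grip_width: 0.0001
finger_force: 0.0
```

```bash
python3 - <<'E'
from h import *
s=readout.observe(); p=s['position']; print(p,s['tool_rot'],s['grip_width'],s['clock'])
P=np.array([p,p+[0,0,.02],p+[0,0,.1],[.424,.298,.009]])
t=grab_frame("top"); s=grab_frame("scene")
cv2.imwrite("pics/t4.png",t);cv2.imwrite("pics/s4.png",s)
out=[]
for n,im,(x,y) in (("top",t,(100,190)),("scene",s,(340,100))):
    uv=pix(n,P); print(n,uv.round(1).tolist())
    c=cv2.resize(im[y:y+80,x:x+80],(400,400),interpolation=cv2.INTER_CUBIC); c=cv2.convertScaleAbs(c,alpha=1.6,beta=20)
    for (u,v),col in zip(uv,((0,0,255),(0,255,255),(255,0,255),(0,255,0))): cv2.circle(c,(int((u-x+.5)*5),int((v-y+.5)*5)),4,col,1)
    out.append(c)
cv2.imwrite("pics/c4.png",np.hstack(out))
E
```

```text
[0.42213899 0.30222211 0.08475316] [3.14076880e+00 7.82251982e-04 3.00228993e+00] 9.053816607873963e-05 3.2
top [[137.2, 239.2], [134.5, 238.1], [122.8, 233.5], [148.2, 242.0]]
scene [[389.8, 147.7], [391.7, 142.3], [399.9, 119.1], [382.0, 167.4]]
```

View pics/c4.png

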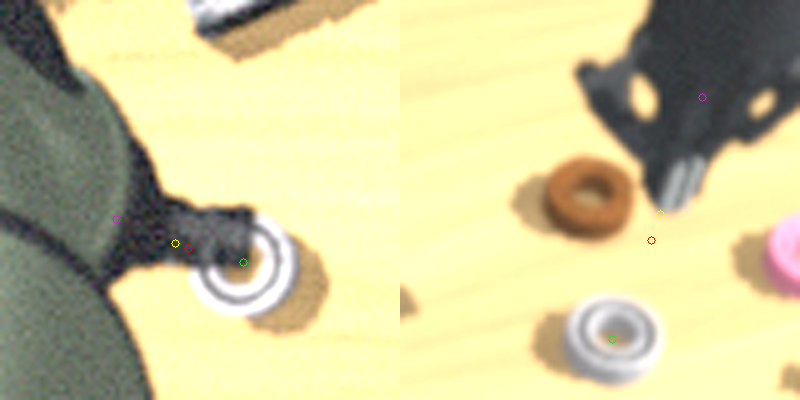

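The tip in the scene crop (about 394,142) lies roughly 20 mm above the reported TCP. That also explains closing over the 18 mm ring with no contact. I'll re-centre and go lower, with margin.

Emit:
drive_tool:
  targets:
    - {"dx":-0.03,"dy":-0.04,"dz":0,"yaw":0,"fingers":0.2}
    - {"dx":0,"dy":0,"dz":0,"yaw":0,"fingers":0.2}
    - {"dx":0,"dy":0,"dz":0.1,"yaw":0,"fingers":0.2}
    - {"dx":0,"dy":0,"dz":0.25,"yaw":0,"fingers":0.2}
    - {"dx":0,"dy":0,"dz":0.25,"yaw":0,"fingers":0.2}
    - {"dx":0,"dy":0,"dz":0.2,"yaw":0,"fingers":0.2}
    - {"dx":0,"dy":0,"dz":0.05,"yaw":0,"fingers":0.2}
    - {"dx":0,"dy":0,"dz":0.05,"yaw":0,"fingers":0.2}
    - {"dx":0,"dy":0,"dz":0,"yaw":0,"fingers":0.2}

```text
clock: 4.2
position: [0.4243, 0.2977, -0.0057]
tool_rot: [-3.141, -0.0, 3.002]
force: [0.4, -0.2, -0.0]
grip_width: 0.0683
finger_force: 0.0
```

Emit:
drive_tool:
  targets:
    - {"dx":0,"dy":0,"dz":0.02,"yaw":0,"fingers":0.2}
    - {"dx":0,"dy":0,"dz":0.02,"yaw":0,"fingers":0.2}
    - {"dx":0,"dy":0,"dz":0.02,"yaw":0,"fingers":0.2}
    - {"dx":0,"dy":0,"dz":0.02,"yaw":0,"fingers":0.2}
    - {"dx":0,"dy":0,"dz":0,"yaw":0,"fingers":0.6}
    - {"dx":0,"dy":0,"dz":0,"yaw":0,"fingers":0.6}
    - {"dx":0,"dy":0,"dz":0,"yaw":0,"fingers":0.6}
    - {"dx":0,"dy":0,"dz":0,"yaw":0,"fingers":0.6}
    - {"dx":0,"dy":0,"dz":0,"yaw":0,"fingers":0.6}
  squeeze: 40

```text
clock: 5.1
position: [0.4251, 0.2984, -0.0128]
tool_rot: [3.14, 0.001, 3.002]
force: [0.2, -0.2, 14.4]
grip_width: 0.0344
finger_force: 7.1
```

Emit:
drive_tool:
  targets:
    - {"dx":0,"dy":0,"dz":-0.05,"yaw":0,"fingers":0.6}
    - {"dx":0,"dy":0,"dz":0,"yaw":0,"fingers":0.6}

```text
clock: 5.3
position: [0.4246, 0.2979, -0.008]
tool_rot: [3.141, 0.001, 3.002]
force: [-0.3, 0.2, 0.1]
grip_width: 0.0341
finger_force: 0.0
```

```bash
python3 - <<'E'
from h import *
o=readout.observe(); p=o['position']; print(p,o['tool_rot'],o['grip_width'],o['clock'],o['force'])
ty=np.array([.139,.99,0])
P=np.array([p,p+[0,0,.03]+ty*.017,p+[0,0,.03]-ty*.017,p+[0,0,.02]+ty*.017,p+[0,0,.02]-ty*.017])
s=grab_frame("scene"); uv=pix("scene",P); print(uv.round(1).tolist())
x,y=345,130;k=12
c=cv2.resize(s[y:y+50,x:x+66],None,fx=k,fy=k,interpolation=cv2.INTER_CUBIC); c=cv2.convertScaleAbs(c,alpha=1.8,beta=20)
for (u,v),col in zip(uv,((0,0,255),(0,255,255),(0,255,255),(0,255,0),(0,255,0))): cv2.circle(c,(int((u-x+.5)*k),int((v-y+.5)*k)),4,col,1)
cv2.imwrite("pics/c5.png",c)
E
```

```text
[ 0.42457916  0.29788727 -0.00802528] [3.14105289e+00 5.09854611e-04 3.00228330e+00] 0.03414308778853798 5.3 [-0.28305419  0.2376643   0.06504651]
[[380.6, 171.5], [389.3, 163.5], [376.9, 165.5], [388.4, 165.9], [376.1, 167.9]]
```

View pics/c5.png

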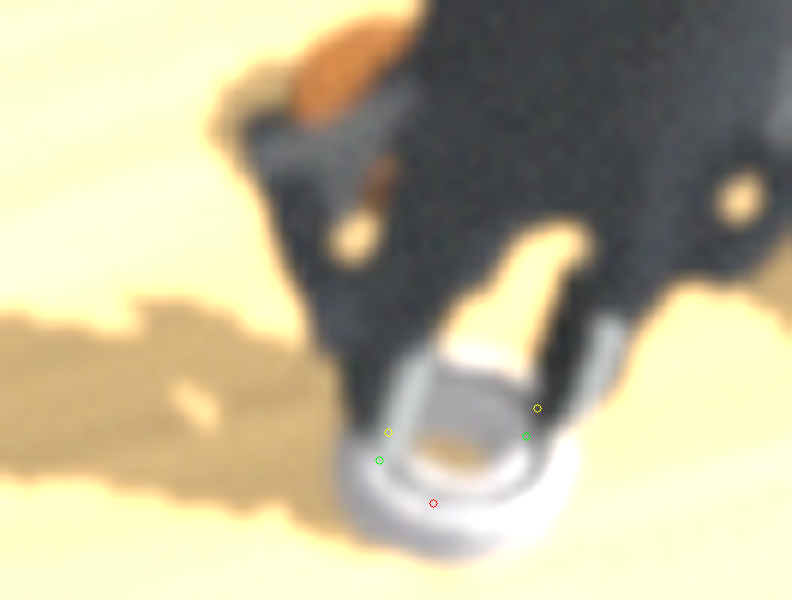

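The fingertips stand on or just above the ring at a reported z of about -0.010. So the tips sit about 25 to 30 mm above the reported TCP at this opening. I'll open and go down in small steps, watching the force.

Emit:
drive_tool:
  targets:
    - {"dx":0,"dy":0,"dz":-0.05,"yaw":0,"fingers":0.2}
    - {"dx":0,"dy":-0.03,"dz":0,"yaw":0,"fingers":0.2}
    - {"dx":0,"dy":0,"dz":0,"yaw":0,"fingers":0.2}
    - {"dx":0,"dy":0,"dz":0.05,"yaw":0,"fingers":0.2}
    - {"dx":0,"dy":0,"dz":0.05,"yaw":0,"fingers":0.2}
    - {"dx":0,"dy":0,"dz":0.03,"yaw":0,"fingers":0.2}
    - {"dx":0,"dy":0,"dz":0.03,"yaw":0,"fingers":0.2}
    - {"dx":0,"dy":0,"dz":0,"yaw":0,"fingers":0.2}

```text
clock: 6.15
position: [0.4237, 0.2946, -0.0201]
tool_rot: [-3.141, -0.0, 3.002]
force: [0.3, -0.3, 0.2]
grip_width: 0.0684
finger_force: 0.0
```

Emit:
drive_tool:
  targets:
    - {"dx":0,"dy":0,"dz":0.02,"yaw":0,"fingers":0.2}
    - {"dx":0,"dy":0,"dz":0.02,"yaw":0,"fingers":0.2}
    - {"dx":0,"dy":0,"dz":0,"yaw":0,"fingers":0.2}

```text
clock: 6.45
position: [0.4238, 0.2947, -0.0238]
tool_rot: [-3.141, -0.0, 3.002]
force: [-1.0, 0.6, 0.0]
grip_width: 0.0686
finger_force: 0.0
```

Emit:
drive_tool:
  targets:
    - {"dx":0,"dy":0,"dz":0,"yaw":0,"fingers":0.5}
    - {"dx":0,"dy":0,"dz":0,"yaw":0,"fingers":0.5}
    - {"dx":0,"dy":0,"dz":0,"yaw":0,"fingers":0.5}
    - {"dx":0,"dy":0,"dz":0,"yaw":0,"fingers":0.5}
  squeeze: 40

```text
clock: 6.85
position: [0.424, 0.2949, -0.0231]
tool_rot: [3.141, 0.0, 3.003]
force: [-2.2, -0.6, 11.1]
grip_width: 0.0483
finger_force: 39.2
```

Emit:
drive_tool:
  targets:
    - {"dx":0,"dy":0,"dz":-0.05,"yaw":0,"fingers":0.5}
    - {"dx":0,"dy":0,"dz":-0.15,"yaw":0,"fingers":0.5}
    - {"dx":0,"dy":0,"dz":-0.3,"yaw":0,"fingers":0.5}
    - {"dx":0,"dy":0,"dz":-0.3,"yaw":0,"fingers":0.5}
    - {"dx":0,"dy":0,"dz":-0.2,"yaw":0,"fingers":0.5}
    - {"dx":0,"dy":0,"dz":0,"yaw":0,"fingers":0.5}

```text
clock: 7.45
position: [0.4251, 0.2955, 0.079]
tool_rot: [3.139, 0.003, 3.002]
force: [0.2, -0.1, -1.3]
grip_width: 0.0479
finger_force: 41.8
```

```bash
python3 p.py 172 491 -111 77; python3 - <<'E'
from h import *
o=readout.observe(); p=o['position']
P=np.array([p,p+[0,0,.02],p+[0,0,.03]])
s=grab_frame("scene"); uv=pix("scene",P)
x,y=345,100;k=9
c=cv2.resize(s[y:y+65,x:x+85],None,fx=k,fy=k,interpolation=cv2.INTER_CUBIC); c=cv2.convertScaleAbs(c,alpha=1.6,beta=20)
for (u,v),col in zip(uv,((0,0,255),(0,255,255),(0,255,0))): cv2.circle(c,(int((u-x+.5)*k),int((v-y+.5)*k)),4,col,1)
cv2.imwrite("pics/c6.png",c)
E
```

```text
t7.45 pos [425.1 295.5  79. ] yaw 172.0 q [-0.67  0.65] | turn units 0.000 dx -1.219 dy -3.934 dz 0.020 (units) w 47.9
```

View pics/c6.png

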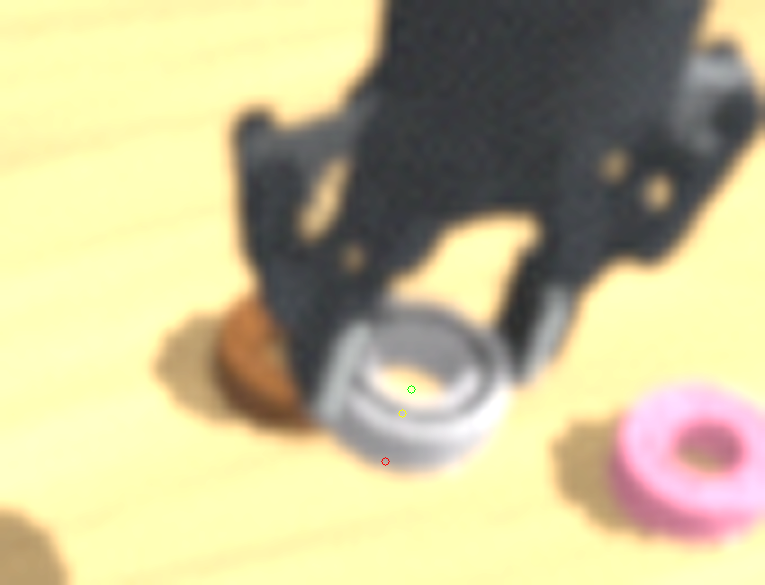

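The ring hangs level between the pads, its centre near scene (391,143), and its bottom is at reported z + 23 mm. I'm carrying it to the near cell of the three-cell box.

Emit:
drive_tool:
  targets:
    - {"dx":-0.06,"dy":-0.2,"dz":0,"yaw":0,"fingers":0.5}
    - {"dx":-0.11,"dy":-0.36,"dz":0,"yaw":0,"fingers":0.5}
    - {"dx":-0.11,"dy":-0.36,"dz":0,"yaw":0,"fingers":0.5}
    - {"dx":-0.11,"dy":-0.36,"dz":0,"yaw":0,"fingers":0.5}
    - {"dx":-0.11,"dy":-0.36,"dz":0,"yaw":0,"fingers":0.5}
    - {"dx":-0.11,"dy":-0.36,"dz":0,"yaw":0,"fingers":0.5}
    - {"dx":-0.11,"dy":-0.36,"dz":0,"yaw":0,"fingers":0.5}
    - {"dx":-0.11,"dy":-0.36,"dz":0,"yaw":0,"fingers":0.5}
    - {"dx":-0.11,"dy":-0.36,"dz":0,"yaw":0,"fingers":0.5}
    - {"dx":-0.11,"dy":-0.36,"dz":0,"yaw":0,"fingers":0.5}
    - {"dx":-0.1,"dy":-0.3,"dz":0,"yaw":0,"fingers":0.5}
    - {"dx":-0.06,"dy":-0.19,"dz":0,"yaw":0,"fingers":0.5}
    - {"dx":0,"dy":0,"dz":0,"yaw":0,"fingers":0.5}
    - {"dx":0,"dy":0,"dz":0,"yaw":0,"fingers":0.5}
    - {"dx":0,"dy":0,"dz":0,"yaw":0,"fingers":0.5}

```text
clock: 9.0
position: [0.4888, -0.1103, 0.0758]
tool_rot: [3.141, -0.001, 3.003]
force: [-0.9, -0.1, -0.9]
grip_width: 0.0481
finger_force: 41.8
```

```bash
python3 p.py 172 491 -111 -18; python3 - <<'E'
from h import *
o=readout.observe(); p=o['position']
P=np.array([p+[0,0,.032],[.4913,-.1114,.004]])
s=grab_frame("scene"); uv=pix("scene",P); print(uv)
x,y=200,180;k=5
c=cv2.resize(s[y:y+110,x:x+130],None,fx=k,fy=k,interpolation=cv2.INTER_CUBIC); c=cv2.convertScaleAbs(c,alpha=1.4,beta=10)
for (u,v),col in zip(uv,((0,0,255),(0,255,255),(0,255,0))): cv2.circle(c,(int((u-x+.5)*k),int((v-y+.5)*k)),4,col,1)
cv2.imwrite("pics/c7.png",c)
E
```

```text
t9.00 pos [ 488.8 -110.3   75.8] yaw 172.1 q [0.17 1.47] | turn units 0.001 dx -0.023 dy -0.004 dz 0.938 (units) w 48.1
[[237.92646482 210.80629034]
 [240.84943193 234.70166627]]
```

View pics/c7.png

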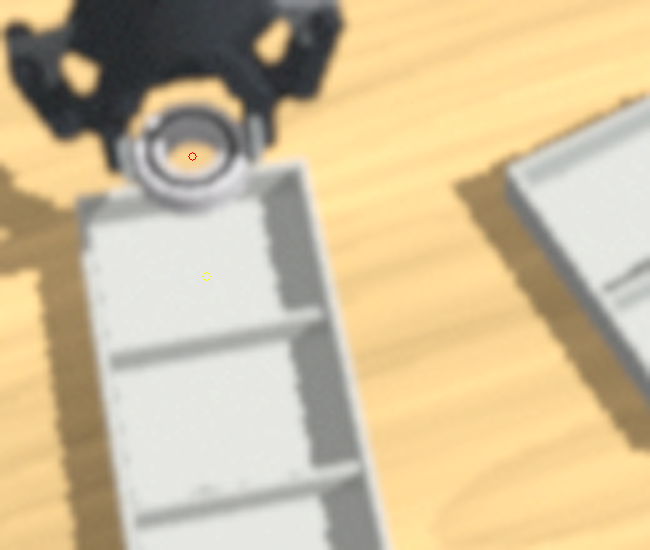

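The ring is on the red mark, so the reading and camera agree, and the cell centre at (241,235) is where the box shows it. Lowering and releasing.

Emit:
drive_tool:
  targets:
    - {"dx":-0.02,"dy":0,"dz":0.15,"yaw":0,"fingers":0.5}
    - {"dx":0,"dy":0,"dz":0.25,"yaw":0,"fingers":0.5}
    - {"dx":0,"dy":0,"dz":0.25,"yaw":0,"fingers":0.5}
    - {"dx":0,"dy":0,"dz":0.15,"yaw":0,"fingers":0.5}
    - {"dx":0,"dy":0,"dz":0.08,"yaw":0,"fingers":0.5}
    - {"dx":0,"dy":0,"dz":0.04,"yaw":0,"fingers":0.5}
    - {"dx":0,"dy":0,"dz":0,"yaw":0,"fingers":0.5}
    - {"dx":0,"dy":0,"dz":0,"yaw":0,"fingers":0.5}

```text
clock: 9.85
position: [0.4916, -0.1115, -0.015]
tool_rot: [3.142, 0.001, 3.002]
force: [0.5, -0.0, -0.5]
grip_width: 0.0481
finger_force: 41.8
```

Emit:
drive_tool:
  targets:
    - {"dx":0,"dy":0,"dz":0.03,"yaw":0,"fingers":0.5}
    - {"dx":0,"dy":0,"dz":0,"yaw":0,"fingers":0.28}
    - {"dx":0,"dy":0,"dz":0,"yaw":0,"fingers":0.28}
    - {"dx":0,"dy":0,"dz":0,"yaw":0,"fingers":0.28}
    - {"dx":0,"dy":0,"dz":-0.1,"yaw":0,"fingers":0.28}
    - {"dx":0,"dy":0,"dz":-0.3,"yaw":0,"fingers":0.28}
    - {"dx":0,"dy":0,"dz":-0.3,"yaw":0,"fingers":0.2}
    - {"dx":0,"dy":0,"dz":-0.2,"yaw":0,"fingers":0.2}
    - {"dx":0,"dy":0,"dz":0,"yaw":0,"fingers":0.2}

```text
clock: 10.75
position: [0.4927, -0.1119, 0.0746]
tool_rot: [-3.142, 0.005, 3.002]
force: [-0.1, -0.2, -1.2]
grip_width: 0.0687
finger_force: 0.0
```

```bash
python3 p.py 155 432 -300.5 72
```

```text
t10.75 pos [ 492.7 -111.9   74.6] yaw 172.0 q [0.17 1.46] | turn units 0.189 dx -0.247 dy -1.966 dz 0.026 (units) w 68.7
```

Emit:
drive_tool:
  targets:
    - {"dx":0.04,"dy":-0.2,"dz":0,"yaw":0,"fingers":0.12}
    - {"dx":0.06,"dy":-0.36,"dz":0,"yaw":0,"fingers":0.12}
    - {"dx":0.06,"dy":-0.36,"dz":0,"yaw":0,"fingers":0.12}
    - {"dx":0.06,"dy":-0.36,"dz":0,"yaw":0,"fingers":0.12}
    - {"dx":0.06,"dy":-0.36,"dz":0,"yaw":0,"fingers":0.12}
    - {"dx":0.04,"dy":-0.2,"dz":0,"yaw":0,"fingers":0.12}
    - {"dx":0.02,"dy":-0.11,"dz":0,"yaw":0,"fingers":0.12}
    - {"dx":0,"dy":0,"dz":0,"yaw":0,"fingers":0.12}
    - {"dx":0,"dy":0,"dz":0,"yaw":0,"fingers":0.12}
    - {"dx":0,"dy":0,"dz":0,"yaw":0,"fingers":0.12}

```text
clock: 11.75
position: [0.4311, -0.2985, 0.0714]
tool_rot: [3.141, -0.0, 3.004]
force: [0.3, 0.6, 0.3]
grip_width: 0.0748
finger_force: 0.0
```

```bash
python3 p.py 172 432 -300.5 -16
```

```text
t11.75 pos [ 431.1 -298.5   71.4] yaw 172.1 q [0.56 1.85] | turn units 0.001 dx -0.012 dy -0.019 dz 0.874 (units) w 74.8
```

Emit:
drive_tool:
  targets:
    - {"dx":-0.01,"dy":-0.02,"dz":0.15,"yaw":0,"fingers":0.12}
    - {"dx":0,"dy":0,"dz":0.25,"yaw":0,"fingers":0.12}
    - {"dx":0,"dy":0,"dz":0.25,"yaw":0,"fingers":0.12}
    - {"dx":0,"dy":0,"dz":0.15,"yaw":0,"fingers":0.12}
    - {"dx":0,"dy":0,"dz":0.07,"yaw":0,"fingers":0.12}
    - {"dx":0,"dy":0,"dz":0,"yaw":0,"fingers":0.12}
    - {"dx":0,"dy":0,"dz":0,"yaw":0,"fingers":0.45}
    - {"dx":0,"dy":0,"dz":0,"yaw":0,"fingers":0.45}
    - {"dx":0,"dy":0,"dz":0,"yaw":0,"fingers":0.45}
    - {"dx":0,"dy":0,"dz":0,"yaw":0,"fingers":0.45}
    - {"dx":0,"dy":0,"dz":0,"yaw":0,"fingers":0.45}
  squeeze: 40

```text
clock: 12.85
position: [0.4317, -0.3021, -0.0143]
tool_rot: [-3.141, 0.001, 3.003]
force: [-2.0, 3.2, 10.3]
grip_width: 0.0511
finger_force: 39.7
```

Emit:
drive_tool:
  targets:
    - {"dx":0,"dy":0,"dz":-0.05,"yaw":0,"fingers":0.45}
    - {"dx":0,"dy":0,"dz":-0.15,"yaw":0,"fingers":0.45}
    - {"dx":0,"dy":0,"dz":-0.3,"yaw":0,"fingers":0.45}
    - {"dx":0,"dy":0,"dz":-0.3,"yaw":0,"fingers":0.45}
    - {"dx":0,"dy":0,"dz":-0.1,"yaw":0,"fingers":0.45}
    - {"dx":0,"dy":0,"dz":0,"yaw":0,"fingers":0.45}
    - {"dx":0,"dy":0,"dz":0,"yaw":0,"fingers":0.45}

```text
clock: 13.55
position: [0.4309, -0.3019, 0.074]
tool_rot: [3.142, -0.0, 3.002]
force: [-0.1, 0.2, -1.8]
grip_width: 0.0509
finger_force: 41.9
```

```bash
python3 p.py 172 570.5 -122.5 76
```

```text
t13.55 pos [ 430.9 -301.9   74. ] yaw 172.0 q [0.57 1.85] | turn units 0.000 dx -1.133 dy 1.971 dz -0.020 (units) w 50.9
```

Emit:
drive_tool:
  targets:
    - {"dx":-0.11,"dy":0.19,"dz":0,"yaw":0,"fingers":0.45}
    - {"dx":-0.2,"dy":0.34,"dz":0,"yaw":0,"fingers":0.45}
    - {"dx":-0.2,"dy":0.34,"dz":0,"yaw":0,"fingers":0.45}
    - {"dx":-0.2,"dy":0.34,"dz":0,"yaw":0,"fingers":0.45}
    - {"dx":-0.2,"dy":0.34,"dz":0,"yaw":0,"fingers":0.45}
    - {"dx":-0.12,"dy":0.22,"dz":0,"yaw":0,"fingers":0.45}
    - {"dx":-0.1,"dy":0.2,"dz":0,"yaw":0,"fingers":0.45}
    - {"dx":0,"dy":0,"dz":0,"yaw":0,"fingers":0.45}
    - {"dx":0,"dy":0,"dz":0,"yaw":0,"fingers":0.45}
    - {"dx":0,"dy":0,"dz":0,"yaw":0,"fingers":0.45}

```text
clock: 14.55
position: [0.5695, -0.1235, 0.0736]
tool_rot: [-3.141, -0.001, 3.001]
force: [0.1, -0.5, -1.3]
grip_width: 0.0509
finger_force: 42.0
```

```bash
python3 p.py 172 570.5 -122.5 -10
```

```text
t14.55 pos [ 569.5 -123.5   73.6] yaw 172.0 q [0.17 1.48] | turn units -0.000 dx -0.009 dy 0.012 dz 0.836 (units) w 50.9
```

Emit:
drive_tool:
  targets:
    - {"dx":-0.01,"dy":0.01,"dz":0.15,"yaw":0,"fingers":0.45}
    - {"dx":0,"dy":0,"dz":0.25,"yaw":0,"fingers":0.45}
    - {"dx":0,"dy":0,"dz":0.22,"yaw":0,"fingers":0.45}
    - {"dx":0,"dy":0,"dz":0.12,"yaw":0,"fingers":0.45}
    - {"dx":0,"dy":0,"dz":0.06,"yaw":0,"fingers":0.45}
    - {"dx":0,"dy":0,"dz":0.03,"yaw":0,"fingers":0.45}
    - {"dx":0,"dy":0,"dz":0,"yaw":0,"fingers":0.45}
    - {"dx":0,"dy":0,"dz":0,"yaw":0,"fingers":0.45}

```text
clock: 15.35
position: [0.572, -0.1219, -0.0079]
tool_rot: [-3.142, 0.001, 3.002]
force: [-0.3, 0.1, -0.7]
grip_width: 0.0509
finger_force: 42.0
```

Emit:
drive_tool:
  targets:
    - {"dx":0,"dy":0,"dz":0.02,"yaw":0,"fingers":0.45}
    - {"dx":0,"dy":0,"dz":0,"yaw":0,"fingers":0.27}
    - {"dx":0,"dy":0,"dz":0,"yaw":0,"fingers":0.27}
    - {"dx":0,"dy":0,"dz":0,"yaw":0,"fingers":0.27}
    - {"dx":0,"dy":0,"dz":-0.1,"yaw":0,"fingers":0.27}
    - {"dx":0,"dy":0,"dz":-0.3,"yaw":0,"fingers":0.27}
    - {"dx":0,"dy":0,"dz":-0.3,"yaw":0,"fingers":0.3}
    - {"dx":0,"dy":0,"dz":-0.2,"yaw":0.09,"fingers":0.3}
    - {"dx":0,"dy":0,"dz":0,"yaw":0.09,"fingers":0.3}
    - {"dx":0,"dy":0,"dz":0,"yaw":0.09,"fingers":0.3}
    - {"dx":0,"dy":0,"dz":0,"yaw":0.09,"fingers":0.3}
    - {"dx":0,"dy":0,"dz":0,"yaw":0.09,"fingers":0.3}
    - {"dx":0,"dy":0,"dz":0,"yaw":0.09,"fingers":0.3}
    - {"dx":0,"dy":0,"dz":0,"yaw":0.09,"fingers":0.3}
    - {"dx":0,"dy":0,"dz":0,"yaw":0.035,"fingers":0.3}
    - {"dx":0,"dy":0,"dz":0,"yaw":0,"fingers":0.3}

```text
clock: 16.95
position: [0.5717, -0.1215, 0.0801]
tool_rot: [3.141, 0.0, 1.957]
force: [0.6, 0.8, -0.6]
grip_width: 0.0597
finger_force: 0.0
```

```bash
python3 p.py 112 561 293 80; python3 - <<'E'
from h import *
# clean re-measure of the slim parts in both views (arm is over box3 now)
for n in ("top","scene"):
    im=grab_frame(n); cv2.imwrite(f"pics/{n}8.png",im)
    hsv=cv2.cvtColor(im,cv2.COLOR_BGR2HSV); m=((hsv[:,:,1]<90)).astype(np.uint8)
    cn,_=cv2.findContours(m,cv2.RETR_EXTERNAL,cv2.CHAIN_APPROX_NONE)
    for X in ((.561,.293,.01),(.494,.409,.007),(.564,-.2955,.009)):
        q=pix(n,np.array(X))[0]
        for c in cn:
            if 60<cv2.contourArea(c)<600 and cv2.pointPolygonTest(c,(float(q[0]),float(q[1])),True)>-4:
                P=plane(n,c.reshape(-1,2),X[2]); r=cv2.minAreaRect((P[:,:2]*1000).astype(np.float32))
                mk=np.zeros(m.shape,np.uint8); cv2.drawContours(mk,[c],-1,1,-1); v,u=np.nonzero(mk); W=plane(n,np.c_[u,v],X[2])[:,:2]*1000
                ev,E=np.linalg.eigh(np.cov(W.T)); print(n,X,W.mean(0).round(1),np.round(r[1]),round(r[2]),"pca",np.degrees(np.arctan2(E[1,1],E[0,1])).round(1))
E
```

```text
t16.95 pos [ 571.7 -121.5   80.1] yaw 112.1 q [-0.03  0.65] | turn units 0.002 dx 3.883 dy 1.454 dz 0.001 (units) w 59.7
top (0.561, 0.293, 0.01) [559.9 292.9] [30. 77.] 23 pca 113.0
top (0.494, 0.409, 0.007) [494.2 409.5] [57. 18.] 51 pca 51.1
scene (0.561, 0.293, 0.01) [561.4 293. ] [30. 85.] 24 pca 114.5
scene (0.494, 0.409, 0.007) [493.8 411.9] [54. 35.] 49 pca 52.2
scene (0.564, -0.2955, 0.009) [ 563.8 -295.2] [42. 35.] 27 pca -162.3
```

View pics/scene8.png

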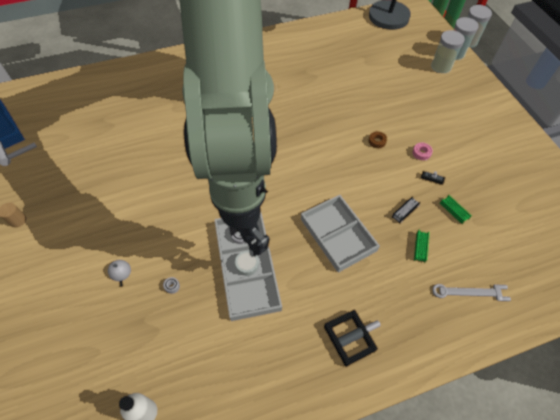

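The scene view shows the tin in the middle cell at (246,262) and the ring in the near cell beside it. Next is the multi-tool.

Emit:
drive_tool:
  targets:
    - {"dx":0.19,"dy":0.07,"dz":0,"yaw":0,"fingers":0.4}
    - {"dx":0.35,"dy":0.13,"dz":0,"yaw":0,"fingers":0.4}
    - {"dx":0.35,"dy":0.13,"dz":0,"yaw":0,"fingers":0.4}
    - {"dx":0.35,"dy":0.13,"dz":0,"yaw":0,"fingers":0.4}
    - {"dx":0.35,"dy":0.13,"dz":0,"yaw":0,"fingers":0.4}
    - {"dx":0.35,"dy":0.13,"dz":0,"yaw":0,"fingers":0.4}
    - {"dx":0.35,"dy":0.13,"dz":0,"yaw":0,"fingers":0.4}
    - {"dx":0.35,"dy":0.13,"dz":0,"yaw":0,"fingers":0.4}
    - {"dx":0.35,"dy":0.13,"dz":0,"yaw":0,"fingers":0.4}
    - {"dx":0.35,"dy":0.13,"dz":0,"yaw":0,"fingers":0.4}
    - {"dx":0.35,"dy":0.13,"dz":0,"yaw":0,"fingers":0.4}
    - {"dx":0.19,"dy":0.08,"dz":0,"yaw":0,"fingers":0.4}
    - {"dx":0,"dy":0,"dz":0,"yaw":0,"fingers":0.4}
    - {"dx":0,"dy":0,"dz":0,"yaw":0,"fingers":0.4}
    - {"dx":0,"dy":0,"dz":0,"yaw":0,"fingers":0.4}

```text
clock: 18.55
position: [0.5598, 0.2906, 0.0795]
tool_rot: [-3.141, 0.001, 1.957]
force: [0.0, 0.1, 0.4]
grip_width: 0.0514
finger_force: 0.0
```

```bash
python3 p.py 113 561 293 -20
```

```text
t18.55 pos [559.8 290.6  79.5] yaw 112.1 q [-0.72 -0.01] | turn units -0.010 dx 0.017 dy 0.021 dz 0.995 (units) w 51.4
```

Emit:
drive_tool:
  targets:
    - {"dx":0.02,"dy":0.02,"dz":0.15,"yaw":-0.01,"fingers":0.4}
    - {"dx":0,"dy":0,"dz":0.25,"yaw":0,"fingers":0.4}
    - {"dx":0,"dy":0,"dz":0.25,"yaw":0,"fingers":0.4}
    - {"dx":0,"dy":0,"dz":0.2,"yaw":0,"fingers":0.4}
    - {"dx":0,"dy":0,"dz":0.1,"yaw":0,"fingers":0.4}
    - {"dx":0,"dy":0,"dz":0.05,"yaw":0,"fingers":0.4}
    - {"dx":0,"dy":0,"dz":0,"yaw":0,"fingers":0.4}
    - {"dx":0,"dy":0,"dz":0,"yaw":0,"fingers":0.75}
    - {"dx":0,"dy":0,"dz":0,"yaw":0,"fingers":0.75}
    - {"dx":0,"dy":0,"dz":0,"yaw":0,"fingers":0.75}
    - {"dx":0,"dy":0,"dz":0,"yaw":0,"fingers":0.75}
    - {"dx":0,"dy":0,"dz":0,"yaw":0,"fingers":0.75}
  squeeze: 40

```text
clock: 19.75
position: [0.561, 0.2952, -0.0195]
tool_rot: [3.14, -0.0, 1.974]
force: [-0.4, -0.7, 7.0]
grip_width: 0.0267
finger_force: 40.0
```

Emit:
drive_tool:
  targets:
    - {"dx":0,"dy":0,"dz":-0.05,"yaw":0,"fingers":0.75}
    - {"dx":0,"dy":0,"dz":-0.15,"yaw":0,"fingers":0.75}
    - {"dx":0,"dy":0,"dz":-0.3,"yaw":0,"fingers":0.75}
    - {"dx":0,"dy":0,"dz":-0.3,"yaw":0.07,"fingers":0.75}
    - {"dx":0,"dy":0,"dz":-0.15,"yaw":0.09,"fingers":0.75}
    - {"dx":0,"dy":0,"dz":0,"yaw":0.09,"fingers":0.75}
    - {"dx":0,"dy":0,"dz":0,"yaw":0.09,"fingers":0.75}
    - {"dx":0,"dy":0,"dz":0,"yaw":0,"fingers":0.75}
    - {"dx":0,"dy":0,"dz":0,"yaw":0,"fingers":0.75}

```text
clock: 20.65
position: [0.5604, 0.2951, 0.075]
tool_rot: [3.141, -0.0, 1.444]
force: [-0.3, -0.5, -2.0]
grip_width: 0.0268
finger_force: 39.7
```

```bash
python3 p.py 82 649.7 -133.6 76
```

```text
t20.65 pos [560.4 295.1  75. ] yaw 82.7 q [-0.82 -0.42] | turn units 0.008 dx -4.121 dy 1.481 dz -0.010 (units) w 26.8
```

Emit:
drive_tool:
  targets:
    - {"dx":-0.2,"dy":0.07,"dz":0,"yaw":0.008,"fingers":0.75}
    - {"dx":-0.36,"dy":0.13,"dz":0,"yaw":0,"fingers":0.75}
    - {"dx":-0.36,"dy":0.13,"dz":0,"yaw":0,"fingers":0.75}
    - {"dx":-0.36,"dy":0.13,"dz":0,"yaw":0,"fingers":0.75}
    - {"dx":-0.36,"dy":0.13,"dz":0,"yaw":0,"fingers":0.75}
    - {"dx":-0.36,"dy":0.13,"dz":0,"yaw":0,"fingers":0.75}
    - {"dx":-0.36,"dy":0.13,"dz":0,"yaw":0,"fingers":0.75}
    - {"dx":-0.36,"dy":0.13,"dz":0,"yaw":0,"fingers":0.75}
    - {"dx":-0.36,"dy":0.13,"dz":0,"yaw":0,"fingers":0.75}
    - {"dx":-0.36,"dy":0.13,"dz":0,"yaw":0,"fingers":0.75}
    - {"dx":-0.36,"dy":0.13,"dz":0,"yaw":0,"fingers":0.75}
    - {"dx":-0.2,"dy":0.07,"dz":0,"yaw":0,"fingers":0.75}
    - {"dx":-0.12,"dy":0.04,"dz":0,"yaw":0,"fingers":0.75}
    - {"dx":0,"dy":0,"dz":0,"yaw":0,"fingers":0.75}
    - {"dx":0,"dy":0,"dz":0,"yaw":0,"fingers":0.75}
    - {"dx":0,"dy":0,"dz":0,"yaw":0,"fingers":0.75}

```text
clock: 22.25
position: [0.6481, -0.1322, 0.0744]
tool_rot: [-3.141, -0.001, 1.429]
force: [0.4, 1.1, -1.8]
grip_width: 0.0266
finger_force: 39.7
```

```bash
python3 p.py 82 649.7 -133.6 -14; python3 - <<'E'
from h import *
s=grab_frame("scene"); uv=pix("scene",np.array([[.6497,-.1336,.004]]))
x,y=190,200;k=4
c=cv2.resize(s[y:y+140,x:x+150],None,fx=k,fy=k,interpolation=cv2.INTER_CUBIC)
for u,v in uv: cv2.circle(c,(int((u-x+.5)*k),int((v-y+.5)*k)),4,(0,255,255),1)
cv2.imwrite("pics/c9.png",c)
E
```

```text
t22.25 pos [ 648.1 -132.2   74.4] yaw 81.9 q [-0.1   0.22] | turn units -0.001 dx -0.012 dy 0.017 dz 0.884 (units) w 26.6
```

View pics/c9.png

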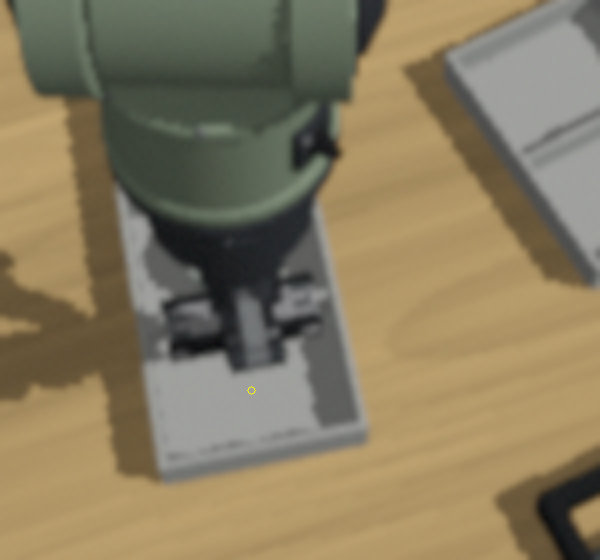

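The tool lies across the box, square with its end wall, with the cell centre at the yellow mark (252,297 in full). Lowering.

Emit:
drive_tool:
  targets:
    - {"dx":-0.01,"dy":0.02,"dz":0.15,"yaw":0,"fingers":0.75}
    - {"dx":0,"dy":0,"dz":0.25,"yaw":0,"fingers":0.75}
    - {"dx":0,"dy":0,"dz":0.2,"yaw":0,"fingers":0.75}
    - {"dx":0,"dy":0,"dz":0.15,"yaw":0,"fingers":0.75}
    - {"dx":0,"dy":0,"dz":0.08,"yaw":0,"fingers":0.75}
    - {"dx":0,"dy":0,"dz":0.04,"yaw":0,"fingers":0.75}
    - {"dx":0,"dy":0,"dz":0,"yaw":0,"fingers":0.75}
    - {"dx":0,"dy":0,"dz":0,"yaw":0,"fingers":0.75}

```text
clock: 23.1
position: [0.6504, -0.1354, -0.0119]
tool_rot: [3.141, 0.0, 1.427]
force: [-0.0, -0.2, -1.2]
grip_width: 0.0266
finger_force: 39.7
```

Emit:
drive_tool:
  targets:
    - {"dx":0,"dy":0,"dz":0.02,"yaw":0,"fingers":0.75}
    - {"dx":0,"dy":0,"dz":0.01,"yaw":0,"fingers":0.75}
    - {"dx":0,"dy":0,"dz":0,"yaw":0,"fingers":0.58}
    - {"dx":0,"dy":0,"dz":0,"yaw":0,"fingers":0.58}
    - {"dx":0,"dy":0,"dz":0,"yaw":0,"fingers":0.58}
    - {"dx":0,"dy":0,"dz":-0.1,"yaw":0,"fingers":0.58}
    - {"dx":0,"dy":0,"dz":-0.3,"yaw":0,"fingers":0.58}
    - {"dx":0,"dy":0,"dz":-0.3,"yaw":0,"fingers":0.5}
    - {"dx":0,"dy":0,"dz":-0.2,"yaw":0.09,"fingers":0.4}
    - {"dx":0,"dy":0,"dz":0,"yaw":0.09,"fingers":0.4}
    - {"dx":0,"dy":0,"dz":0,"yaw":0.09,"fingers":0.4}
    - {"dx":0,"dy":0,"dz":0,"yaw":0.09,"fingers":0.4}
    - {"dx":0,"dy":0,"dz":0,"yaw":0.09,"fingers":0.4}
    - {"dx":0,"dy":0,"dz":0,"yaw":0.09,"fingers":0.4}
    - {"dx":0,"dy":0,"dz":0,"yaw":0.09,"fingers":0.4}
    - {"dx":0,"dy":0,"dz":0,"yaw":0.09,"fingers":0.4}
    - {"dx":0,"dy":0,"dz":0,"yaw":0.08,"fingers":0.4}
    - {"dx":0,"dy":0,"dz":0,"yaw":0,"fingers":0.4}
    - {"dx":0,"dy":0,"dz":0,"yaw":0,"fingers":0.4}

```text
clock: 25.0
position: [0.6501, -0.1352, 0.0748]
tool_rot: [3.141, -0.0, 0.174]
force: [0.9, 0.3, -0.1]
grip_width: 0.0514
finger_force: 0.0
```

```bash
python3 p.py 10 564 -295.5 76
```

```text
t25.00 pos [ 650.1 -135.2   74.8] yaw 10.0 q [-0.28 -0.78] | turn units -0.000 dx -1.126 dy 1.429 dz -0.012 (units) w 51.4
```

Emit:
drive_tool:
  targets:
    - {"dx":-0.14,"dy":0.18,"dz":0,"yaw":0,"fingers":0.35}
    - {"dx":-0.25,"dy":0.31,"dz":0,"yaw":0,"fingers":0.35}
    - {"dx":-0.25,"dy":0.31,"dz":0,"yaw":0,"fingers":0.35}
    - {"dx":-0.25,"dy":0.31,"dz":0,"yaw":0,"fingers":0.35}
    - {"dx":-0.14,"dy":0.2,"dz":0,"yaw":0,"fingers":0.35}
    - {"dx":-0.1,"dy":0.12,"dz":0,"yaw":0,"fingers":0.35}
    - {"dx":0,"dy":0,"dz":0,"yaw":0,"fingers":0.35}
    - {"dx":0,"dy":0,"dz":0,"yaw":0,"fingers":0.35}
    - {"dx":0,"dy":0,"dz":0,"yaw":0,"fingers":0.35}

```text
clock: 25.9
position: [0.5637, -0.2939, 0.0743]
tool_rot: [-3.141, -0.0, 0.173]
force: [0.3, 0.4, -0.3]
grip_width: 0.0555
finger_force: 0.0
```

```bash
python3 p.py 10 564 -295.5 -21
```

```text
t25.90 pos [ 563.7 -293.9   74.3] yaw 9.9 q [-0.01 -0.51] | turn units -0.001 dx 0.000 dy 0.016 dz 0.953 (units) w 55.5
```

Emit:
drive_tool:
  targets:
    - {"dx":0,"dy":0.02,"dz":0.15,"yaw":0,"fingers":0.35}
    - {"dx":0,"dy":0,"dz":0.25,"yaw":0,"fingers":0.35}
    - {"dx":0,"dy":0,"dz":0.25,"yaw":0,"fingers":0.35}
    - {"dx":0,"dy":0,"dz":0.17,"yaw":0,"fingers":0.35}
    - {"dx":0,"dy":0,"dz":0.1,"yaw":0,"fingers":0.35}
    - {"dx":0,"dy":0,"dz":0.04,"yaw":0,"fingers":0.35}
    - {"dx":0,"dy":0,"dz":0,"yaw":0,"fingers":0.35}
    - {"dx":0,"dy":0,"dz":0,"yaw":0,"fingers":0.7}
    - {"dx":0,"dy":0,"dz":0,"yaw":0,"fingers":0.7}
    - {"dx":0,"dy":0,"dz":0,"yaw":0,"fingers":0.7}
    - {"dx":0,"dy":0,"dz":0,"yaw":0,"fingers":0.7}
    - {"dx":0,"dy":0,"dz":0,"yaw":0,"fingers":0.7}
  squeeze: 40

```text
clock: 27.1
position: [0.5637, -0.2976, -0.0204]
tool_rot: [3.141, -0.001, 0.17]
force: [-1.7, 1.1, 7.5]
grip_width: 0.0308
finger_force: 38.9
```

Emit:
drive_tool:
  targets:
    - {"dx":0,"dy":0,"dz":-0.05,"yaw":0,"fingers":0.7}
    - {"dx":0,"dy":0,"dz":-0.15,"yaw":0,"fingers":0.7}
    - {"dx":0,"dy":0,"dz":-0.3,"yaw":0,"fingers":0.7}
    - {"dx":0,"dy":0,"dz":-0.3,"yaw":0,"fingers":0.7}
    - {"dx":0,"dy":0,"dz":-0.15,"yaw":0,"fingers":0.7}
    - {"dx":0,"dy":0,"dz":0,"yaw":0,"fingers":0.7}
    - {"dx":0,"dy":0,"dz":0,"yaw":0,"fingers":0.7}

```text
clock: 27.8
position: [0.5632, -0.297, 0.0734]
tool_rot: [-3.141, -0.0, 0.171]
force: [-0.1, 0.0, -0.9]
grip_width: 0.0303
finger_force: 39.7
```

```bash
python3 p.py 10 526.6 101.6 76
```

```text
t27.80 pos [ 563.2 -297.    73.4] yaw 9.8 q [-0.01 -0.5 ] | turn units -0.003 dx 0.332 dy -3.989 dz -0.026 (units) w 30.3
```

Emit:
drive_tool:
  targets:
    - {"dx":0.02,"dy":-0.2,"dz":0,"yaw":0,"fingers":0.7}
    - {"dx":0.03,"dy":-0.35,"dz":0,"yaw":0,"fingers":0.7}
    - {"dx":0.03,"dy":-0.35,"dz":0,"yaw":0,"fingers":0.7}
    - {"dx":0.03,"dy":-0.35,"dz":0,"yaw":0,"fingers":0.7}
    - {"dx":0.03,"dy":-0.35,"dz":0,"yaw":0,"fingers":0.7}
    - {"dx":0.03,"dy":-0.35,"dz":0,"yaw":0,"fingers":0.7}
    - {"dx":0.03,"dy":-0.35,"dz":0,"yaw":0,"fingers":0.7}
    - {"dx":0.03,"dy":-0.35,"dz":0,"yaw":0,"fingers":0.7}
    - {"dx":0.03,"dy":-0.35,"dz":0,"yaw":0,"fingers":0.7}
    - {"dx":0.03,"dy":-0.35,"dz":0,"yaw":0,"fingers":0.7}
    - {"dx":0.02,"dy":-0.35,"dz":0,"yaw":0,"fingers":0.7}
    - {"dx":0.02,"dy":-0.2,"dz":0,"yaw":0,"fingers":0.7}
    - {"dx":0,"dy":-0.09,"dz":0,"yaw":0,"fingers":0.7}
    - {"dx":0,"dy":0,"dz":0,"yaw":0,"fingers":0.7}
    - {"dx":0,"dy":0,"dz":0,"yaw":0,"fingers":0.7}
    - {"dx":0,"dy":0,"dz":0,"yaw":0,"fingers":0.7}

```text
clock: 29.4
position: [0.5282, 0.0999, 0.0734]
tool_rot: [3.141, 0.0, 0.168]
force: [-0.4, 0.6, -0.8]
grip_width: 0.0311
finger_force: 39.8
```

```bash
python3 p.py 10 526.6 101.6 -15.5
```

```text
t29.40 pos [528.2  99.9  73.4] yaw 9.6 q [-0.78 -1.08] | turn units -0.004 dx -0.013 dy -0.019 dz 0.889 (units) w 31.1
```

Emit:
drive_tool:
  targets:
    - {"dx":-0.01,"dy":-0.02,"dz":0.15,"yaw":0,"fingers":0.7}
    - {"dx":0,"dy":0,"dz":0.25,"yaw":0,"fingers":0.7}
    - {"dx":0,"dy":0,"dz":0.22,"yaw":0,"fingers":0.7}
    - {"dx":0,"dy":0,"dz":0.15,"yaw":0,"fingers":0.7}
    - {"dx":0,"dy":0,"dz":0.08,"yaw":0,"fingers":0.7}
    - {"dx":0,"dy":0,"dz":0.03,"yaw":0,"fingers":0.7}
    - {"dx":0,"dy":0,"dz":0,"yaw":0,"fingers":0.7}
    - {"dx":0,"dy":0,"dz":0,"yaw":0,"fingers":0.7}

```text
clock: 30.2
position: [0.5272, 0.1033, -0.014]
tool_rot: [-3.142, -0.001, 0.17]
force: [0.4, -0.2, -0.9]
grip_width: 0.0308
finger_force: 39.8
```

Emit:
drive_tool:
  targets:
    - {"dx":0,"dy":0,"dz":0.02,"yaw":0,"fingers":0.7}
    - {"dx":0,"dy":0,"dz":0,"yaw":0,"fingers":0.45}
    - {"dx":0,"dy":0,"dz":0,"yaw":0,"fingers":0.45}
    - {"dx":0,"dy":0,"dz":0,"yaw":0,"fingers":0.45}
    - {"dx":0,"dy":0,"dz":-0.1,"yaw":0,"fingers":0.45}
    - {"dx":0,"dy":0,"dz":-0.3,"yaw":0,"fingers":0.45}
    - {"dx":0,"dy":0,"dz":-0.3,"yaw":0,"fingers":0.45}
    - {"dx":0,"dy":0,"dz":-0.2,"yaw":-0.09,"fingers":0.45}
    - {"dx":0,"dy":0,"dz":0,"yaw":-0.09,"fingers":0.45}
    - {"dx":0,"dy":0,"dz":0,"yaw":-0.09,"fingers":0.45}
    - {"dx":0,"dy":0,"dz":0,"yaw":-0.09,"fingers":0.45}
    - {"dx":0,"dy":0,"dz":0,"yaw":-0.09,"fingers":0.45}
    - {"dx":0,"dy":0,"dz":0,"yaw":0,"fingers":0.45}
    - {"dx":0,"dy":0,"dz":0,"yaw":0,"fingers":0.45}

```text
clock: 31.6
position: [0.5268, 0.1031, 0.0739]
tool_rot: [3.142, -0.0, 0.872]
force: [-0.7, 1.1, -0.6]
grip_width: 0.0471
finger_force: 0.0
```

```bash
python3 p.py 51 494 410 76
```

```text
t31.60 pos [526.8 103.1  73.9] yaw 50.0 q [-0.67 -0.55] | turn units -0.011 dx 2.178 dy -2.187 dz -0.021 (units) w 47.1
```

Emit:
drive_tool:
  targets:
    - {"dx":0.12,"dy":-0.12,"dz":0,"yaw":-0.011,"fingers":0.45}
    - {"dx":0.24,"dy":-0.24,"dz":0,"yaw":0,"fingers":0.45}
    - {"dx":0.24,"dy":-0.24,"dz":0,"yaw":0,"fingers":0.45}
    - {"dx":0.24,"dy":-0.24,"dz":0,"yaw":0,"fingers":0.45}
    - {"dx":0.24,"dy":-0.24,"dz":0,"yaw":0,"fingers":0.45}
    - {"dx":0.24,"dy":-0.24,"dz":0,"yaw":0,"fingers":0.45}
    - {"dx":0.24,"dy":-0.24,"dz":0,"yaw":0,"fingers":0.45}
    - {"dx":0.24,"dy":-0.24,"dz":0,"yaw":0,"fingers":0.45}
    - {"dx":0.24,"dy":-0.24,"dz":0,"yaw":0,"fingers":0.45}
    - {"dx":0.13,"dy":-0.14,"dz":0,"yaw":0,"fingers":0.45}
    - {"dx":0,"dy":0,"dz":0,"yaw":0,"fingers":0.45}
    - {"dx":0,"dy":0,"dz":0,"yaw":0,"fingers":0.45}
    - {"dx":0,"dy":0,"dz":0,"yaw":0,"fingers":0.45}

```text
clock: 32.9
position: [0.4932, 0.4077, 0.0735]
tool_rot: [3.141, 0.0, 0.892]
force: [-0.0, 0.3, -0.8]
grip_width: 0.0468
finger_force: 0.0
```

```bash
python3 p.py 51 494 410 -22
```

```text
t32.90 pos [493.2 407.7  73.5] yaw 51.1 q [-1.13 -1.04] | turn units 0.001 dx 0.023 dy -0.009 dz 0.955 (units) w 46.8
```

Emit:
drive_tool:
  targets:
    - {"dx":0.02,"dy":-0.01,"dz":0.15,"yaw":0,"fingers":0.45}
    - {"dx":0,"dy":0,"dz":0.25,"yaw":0,"fingers":0.45}
    - {"dx":0,"dy":0,"dz":0.25,"yaw":0,"fingers":0.45}
    - {"dx":0,"dy":0,"dz":0.17,"yaw":0,"fingers":0.45}
    - {"dx":0,"dy":0,"dz":0.08,"yaw":0,"fingers":0.45}
    - {"dx":0,"dy":0,"dz":0.04,"yaw":0,"fingers":0.45}
    - {"dx":0,"dy":0,"dz":0,"yaw":0,"fingers":0.45}
    - {"dx":0,"dy":0,"dz":0,"yaw":0,"fingers":0.82}
    - {"dx":0,"dy":0,"dz":0,"yaw":0,"fingers":0.82}
    - {"dx":0,"dy":0,"dz":0,"yaw":0,"fingers":0.82}
    - {"dx":0,"dy":0,"dz":0,"yaw":0,"fingers":0.82}
    - {"dx":0,"dy":0,"dz":0,"yaw":0,"fingers":0.82}
  squeeze: 40

```text
clock: 34.1
position: [0.4937, 0.4115, -0.0196]
tool_rot: [3.142, -0.001, 0.894]
force: [-1.0, -1.9, 6.6]
grip_width: 0.0182
finger_force: 38.9
```

Emit:
drive_tool:
  targets:
    - {"dx":0,"dy":0,"dz":-0.05,"yaw":0,"fingers":0.82}
    - {"dx":0,"dy":0,"dz":-0.15,"yaw":0,"fingers":0.82}
    - {"dx":0,"dy":0,"dz":-0.3,"yaw":0,"fingers":0.82}
    - {"dx":0,"dy":0,"dz":-0.3,"yaw":-0.09,"fingers":0.82}
    - {"dx":0,"dy":0,"dz":-0.15,"yaw":-0.09,"fingers":0.82}
    - {"dx":0,"dy":0,"dz":0,"yaw":-0.09,"fingers":0.82}
    - {"dx":0,"dy":0,"dz":0,"yaw":-0.09,"fingers":0.82}
    - {"dx":0,"dy":0,"dz":0,"yaw":-0.09,"fingers":0.82}
    - {"dx":0,"dy":0,"dz":0,"yaw":-0.09,"fingers":0.82}
    - {"dx":0,"dy":0,"dz":0,"yaw":0,"fingers":0.82}
    - {"dx":0,"dy":0,"dz":0,"yaw":0,"fingers":0.82}

```text
clock: 35.2
position: [0.4937, 0.4111, 0.0753]
tool_rot: [3.141, -0.0, 1.738]
force: [-0.4, -0.0, -0.2]
grip_width: 0.0179
finger_force: 39.2
```

```bash
python3 p.py 100 605.4 115.4 76
```

```text
t35.20 pos [493.7 411.1  75.3] yaw 99.6 q [-0.99 -0.37] | turn units -0.005 dx -3.106 dy 0.587 dz -0.007 (units) w 17.9
```

Emit:
drive_tool:
  targets:
    - {"dx":-0.2,"dy":0.04,"dz":0,"yaw":-0.005,"fingers":0.82}
    - {"dx":-0.34,"dy":0.06,"dz":0,"yaw":0,"fingers":0.82}
    - {"dx":-0.34,"dy":0.06,"dz":0,"yaw":0,"fingers":0.82}
    - {"dx":-0.34,"dy":0.06,"dz":0,"yaw":0,"fingers":0.82}
    - {"dx":-0.34,"dy":0.06,"dz":0,"yaw":0,"fingers":0.82}
    - {"dx":-0.34,"dy":0.06,"dz":0,"yaw":0,"fingers":0.82}
    - {"dx":-0.34,"dy":0.06,"dz":0,"yaw":0,"fingers":0.82}
    - {"dx":-0.34,"dy":0.07,"dz":0,"yaw":0,"fingers":0.82}
    - {"dx":-0.3,"dy":0.07,"dz":0,"yaw":0,"fingers":0.82}
    - {"dx":-0.15,"dy":0.04,"dz":0,"yaw":0,"fingers":0.82}
    - {"dx":-0.08,"dy":0.01,"dz":0,"yaw":0,"fingers":0.82}
    - {"dx":0,"dy":0,"dz":0,"yaw":0,"fingers":0.82}
    - {"dx":0,"dy":0,"dz":0,"yaw":0,"fingers":0.82}
    - {"dx":0,"dy":0,"dz":0,"yaw":0,"fingers":0.82}

```text
clock: 36.6
position: [0.6064, 0.1172, 0.0743]
tool_rot: [-3.141, -0.001, 1.752]
force: [-0.3, 1.0, -0.3]
grip_width: 0.0183
finger_force: 39.2
```

```bash
python3 p.py 100 605.4 115.4 -14.5; python3 - <<'E'
from h import *
s=grab_frame("scene"); uv=pix("scene",np.array([[.6054,.1154,.004],[.5266,.1016,.004]]))
x,y=270,160;k=5
c=cv2.resize(s[y:y+115,x:x+130],None,fx=k,fy=k,interpolation=cv2.INTER_CUBIC)
for u,v in uv: cv2.circle(c,(int((u-x+.5)*k),int((v-y+.5)*k)),4,(0,255,255),1)
cv2.imwrite("pics/c10.png",c)
E
```

```text
t36.60 pos [606.4 117.2  74.3] yaw 100.4 q [-0.48  0.12] | turn units 0.004 dx -0.016 dy -0.013 dz 0.888 (units) w 18.3
```

View pics/c10.png

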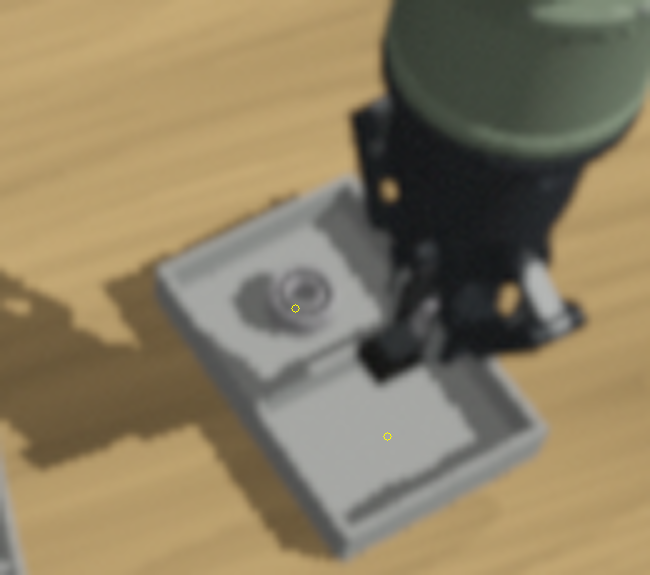

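The small bearing lies flat in the near cell of the two-cell box at about (329,218). The shoe is above the far cell (347,247). Lowering it.

Emit:
drive_tool:
  targets:
    - {"dx":-0.01,"dy":-0.01,"dz":0.15,"yaw":0,"fingers":0.82}
    - {"dx":0,"dy":0,"dz":0.25,"yaw":0,"fingers":0.82}
    - {"dx":0,"dy":0,"dz":0.2,"yaw":0,"fingers":0.82}
    - {"dx":0,"dy":0,"dz":0.15,"yaw":0,"fingers":0.82}
    - {"dx":0,"dy":0,"dz":0.09,"yaw":0,"fingers":0.82}
    - {"dx":0,"dy":0,"dz":0.04,"yaw":0,"fingers":0.82}
    - {"dx":0,"dy":0,"dz":0,"yaw":0,"fingers":0.82}
    - {"dx":0,"dy":0,"dz":0,"yaw":0,"fingers":0.82}

```text
clock: 37.45
position: [0.6064, 0.1146, -0.013]
tool_rot: [3.141, -0.0, 1.75]
force: [0.6, -0.0, -0.6]
grip_width: 0.018
finger_force: 39.2
```

Emit:
drive_tool:
  targets:
    - {"dx":0,"dy":0,"dz":0.02,"yaw":0,"fingers":0.82}
    - {"dx":0,"dy":0,"dz":0,"yaw":0,"fingers":0.65}
    - {"dx":0,"dy":0,"dz":0,"yaw":0,"fingers":0.65}
    - {"dx":0,"dy":0,"dz":0,"yaw":0,"fingers":0.65}
    - {"dx":0,"dy":0,"dz":-0.1,"yaw":0,"fingers":0.65}
    - {"dx":0,"dy":0,"dz":-0.3,"yaw":0,"fingers":0.65}
    - {"dx":0,"dy":0,"dz":-0.3,"yaw":0,"fingers":0.65}
    - {"dx":0,"dy":0,"dz":-0.2,"yaw":0,"fingers":0.65}
    - {"dx":0.3,"dy":0,"dz":-0.1,"yaw":0,"fingers":0.5}
    - {"dx":0.4,"dy":-0.1,"dz":-0.1,"yaw":0,"fingers":0.5}
    - {"dx":0.4,"dy":-0.1,"dz":-0.1,"yaw":0,"fingers":0.5}
    - {"dx":0.4,"dy":-0.1,"dz":0,"yaw":0,"fingers":0.5}
    - {"dx":0.4,"dy":-0.1,"dz":0,"yaw":0,"fingers":0.5}
    - {"dx":0.3,"dy":-0.1,"dz":0,"yaw":0,"fingers":0.5}
    - {"dx":0,"dy":0,"dz":0,"yaw":0,"fingers":0.5}
    - {"dx":0,"dy":0,"dz":0,"yaw":0,"fingers":0.5}

```text
clock: 39.05
position: [0.5174, 0.3224, 0.105]
tool_rot: [3.141, -0.0, 1.752]
force: [0.1, -0.4, -1.0]
grip_width: 0.0426
finger_force: 0.0
```

```bash
python3 - <<'E'
from h import *
s=grab_frame("scene"); t=grab_frame("top")
a=cv2.resize(s[190:330,205:385],(450,350),interpolation=cv2.INTER_CUBIC); b=cv2.resize(t[120:260,190:320+45],(350,280),interpolation=cv2.INTER_CUBIC)
c=np.zeros((350,800,3),np.uint8); c[:,:450]=a; c[:280,450:]=b; cv2.imwrite("pics/c11.png",c)
E
```

```text
(no output)
```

View pics/c11.png

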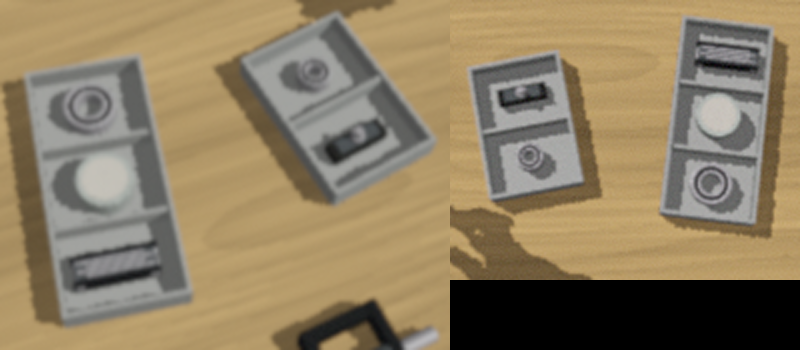

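Both views show all five parts flat in their own cells: ring, tin and multi-tool in the three-cell box, small bearing and shoe (stud up) in the two-cell box. The arm is clear of everything.

```bash
python3 -c "
from workcell import workorder; print(workorder.job_done())"
```

```text
the job is handed in; nothing more can be done
None
```

I put all five parts flat in their cells, left the bell and the look-alikes untouched, and handed the job in at about 39 s of the 107 s allowed; no verdict came back.

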